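Hang the sound templates on S-hooks, scrap the spoilt ones

TASK

The blue router templates in the slotted rack have just been varnished: hang every sound one on the rail to dry, each on its own S-hook put through its hole, and touch the sound ones only with the hooks, never with the fingers. The spoilt ones (one with a snapped-off corner, one cut too short, if they are there) go into the round scrap box. Leave the box upright, any S-hook not needed hanging on the rail, and the plane and the two loose wooden spools beside the rail where they are.

Things in the scene. Friction and masses are not known exactly. Their poses are not given: they have to be found in the camera images.
- template_1_hole (a point): Sound blue template plate, all corners whole: 8 mm thick, 64 wide, 90 tall, 60 to 110 g, wet varnish; starts upright in a place of the rack. Point: centre of its round 20 mm through-hole at mid thickness, 18 mm below the middle of the top edge, 72 above the bottom edge. x: plate normal, through the hole (either face will do); y: width; z: up to the top edge. May be absent.
- template_2_hole (a point): Second sound blue template, the same shape, size, point and axes as template_1. May be absent.
- template_3_hole (a point): Third sound blue template, the same shape, size, point and axes as template_1. May be absent.
- template_snapped_mid (a point): Spoilt blue template, 8 x 64 x 90 mm, its upper corner on the +y side snapped off (15 mm of width gone down to 36 mm from the top, then slanting out to 52 mm). Point: its centre, 45 mm above its lower edge; axes as template_1. 20 mm hole centred 27 mm above the point; at y -32 to -10 mm it is whole: pinch across the thickness there. 60 to 110 g. Starts upright in the rack; may be absent.
- template_short_mid (a point): Spoilt blue template sawn too short: 8 x 64 mm, only 64 tall. Point: its centre, 32 mm above its lower edge; axes as template_1. 20 mm hole centred 14 mm above the point; beyond y = 10 mm either side it is clear of the hole: pinch across the thickness there. 60 to 110 g. Starts upright in the rack; may be absent.
- hook_1_sleeve (a point): S-hook of 5 mm steel wire, 60 g, 112 mm tall. Point: centre of its orange grip sleeve, 14 (x) x 12 (y) x 30 (z) mm. Flat in its x-z plane; z up along the sleeve, x from the sleeve towards the bar. It starts hanging on the rail, sleeve upright on the robot's side. Upper bend opens down and +x, lower bend opens to -x. For the wire's shape see hook_2, for use see hook_3.
- hook_2_sleeve (a point): S-hook like hook_1. Wire centre line (x, z in mm from the sleeve's centre), above: (0, 16), then an arc of radius 24 about (24, 16), highest at (24, 40), ending in the upper tip (48, 18). Below: (0, -13), (3, -20), slanting to (38, -44), (42, -51), (38, -59), lowest at (24, -65), up to the lower tip (12, -59.5), the part that goes through a hole.
- hook_3_sleeve (a point): S-hook like hook_1. The lower bend goes through a hole level, moving to -x, its lowest point about 3 mm below the hole's centre (it is 11 mm high over all), until a plate stands at x = 24; then lift. Hanging, the bar's centre is at (24, 32). The bar leaves or enters the upper bend moving along x, under the upper tip, with its centre at z -8 to +8.
- rail_mid (a point): Middle of the rail: a fixed round steel bar 10 mm in diameter along this frame's y, centre 235 mm above the bench, clear between two posts 160 mm either side; posts end 11 mm above the bar's centre. Wooden foot 70 x 380 x 16 mm. The three S-hooks start on it, about 95 mm apart.
- rack: Fixed wooden rack, 135 (x) x 290 (y) x 38 mm high, origin under its centre. Two slot rows at x = -37.5 and +37.5 mm, each with three places at y = -90, 0, +90 mm; slots 9.5 mm wide, 30 mm deep (floor 8 mm above the bench), plates stand across x with their width along y.
- scrap_box: Open round bentwood box for scrap, 164 mm across outside, about 136 mm inside, 140 mm high, loose, 0.42 kg; origin at the centre of its underside. May stand to the left or right of the rack, opposite the plane.
- plane: Block plane, bystander, 92 x 155 x 59 mm; origin under its centre.
- spool: Wooden spool, bystander, 44 mm across, 40 mm high; origin under its centre.
- tall_spool: Tall wooden spool, bystander, 42 mm across, 70 mm high; origin under its centre.
Mind the look-alikes: they are no part of the job. What is shaped like the part that bears template_2_hole but green is not meant.

How it is judged (in metres and radians):
At the end, for the whole second after the job is handed in: Each sound template hangs still and upright (0.35 rad) from its own S-hook, which rests on the rail (hole over 100 mm up, holes over 40 mm apart); all hooks are on the rail; each spoilt one rests in the upright scrap box (centre within 75 mm of its axis, under 130 mm up) (((contact force between template_1 and hook_1 above 0.2 N and contact force between hook_1 and rail_stand above 0.2 N) or (contact force between template_1 and hook_2 above 0.2 N and contact force between hook_2 and rail_stand above 0.2 N) or (contact force between template_1 and hook_3 above 0.2 N and contact force between hook_3 and rail_stand above 0.2 N)) and horizontal distance between each of template_1_hole, template_2_hole, template_3_hole and rail_mid below 0.18 m and height (world z) of each of template_1_hole, template_2_hole, template_3_hole above 0.1 m and angle between each of template_1_hole, template_2_hole, template_3_hole's own z axis and vertical below 0.35 rad and linear speed of each of template_1, template_2, template_3 below 0.06 m/s and ((contact force between template_2 and hook_1 above 0.2 N and contact force between hook_1 and rail_stand above 0.2 N) or (contact force between template_2 and hook_2 above 0.2 N and contact force between hook_2 and rail_stand above 0.2 N) or (contact force between template_2 and hook_3 above 0.2 N and contact force between hook_3 and rail_stand above 0.2 N)) and ((contact force between template_3 and hook_1 above 0.2 N and contact force between hook_1 and rail_stand above 0.2 N) or (contact force between template_3 and hook_2 above 0.2 N and contact force between hook_2 and rail_stand above 0.2 N) or (contact force between template_3 and hook_3 above 0.2 N and contact force between hook_3 and rail_stand above 0.2 N)) and horizontal distance between template_1_hole and template_2_hole above 0.04 m and horizontal distance between each of template_1_hole, template_2_hole and template_3_hole above 0.04 m and contact force between each of hook_1, hook_2, hook_3 and rail_stand above 0.1 N and height (world z) of each of hook_1_sleeve, hook_2_sleeve, hook_3_sleeve above 0.18 m and horizontal distance between each of template_snapped_mid, template_short_mid and scrap_box below 0.075 m and height (world z) of each of template_snapped_mid, template_short_mid below 0.13 m and linear speed of each of template_snapped, template_short below 0.03 m/s and angle between scrap_box's own z axis and vertical below 0.2 rad); the robot touches nothing.
It fails at once if the fingers press on a sound template, whose varnish is wet (over 5 N) (contact force between the fingers and template_1 above 5 N or contact force between the fingers and template_2 above 5 N or contact force between the fingers and template_3 above 5 N).
It fails at once if the plane, or a spool is knocked away (over 40 mm) (distance of any of plane, spool, tall_spool from where it was at the start of the episode above 0.04 m).
Of template_1, template_2, template_3 only 2 to 3 are there at a start; the rules pass over those that are not, and their reading is None.
Of template_snapped, template_short only 1 to 2 are there at a start; the rules pass over those that are not, and their reading is None.
At some moment in a run one of scrap_box may be knocked a few centimetres aside while the robot is not near it.
It also fails if it takes over 210 s, if anything falls off the work surface, if the arm or the gripper's body presses on something with over 40 N, if the wrist force passes 120 N, or if a joint passes its speed limit or range.

ROBOT

A 6-joint arm with a two-finger parallel gripper is mounted at the origin on a cart in front of the work surface, level with it; the furniture and walls round the work are solid. World frame = base frame: x ahead of the robot, y to its left, z up, the work surface at z = 0. Lengths are in mm, angles in degrees, forces in N, time in s.
With the tool pointing down it reaches from about 250 to 725 mm from the base axis. Payload 4 kg.
Tool frame: the origin (TCP) lies midway between the tips of the shut fingers; the grasp point (between the pads) lies 19 mm behind it; z points along the fingers, y is the line along which they close (so a half turn about z gives the same grasp; the last joint's range is limited). The gripper opens to 85 mm and grips with 20 to 120 N. Pads are 22 mm wide; open, the fingers measure 114 mm over their backs; the gripper's body (76 mm by 85 mm) begins 54 mm behind the grasp point. The pads swing forward as they close: fully open they stand 13 mm farther back than shut.
Start: joints at [71.276, 13.785, 0.286, 76.501, 0, 90], TCP at [160.505, 473.537, 231.306] pointing down, gripper open.
Joint ranges: [-155.79, 155.79], [-60.16, 107.12], [-62.33, 73.08], [-114, 123.19], [-81.49, 82.49], [-180, 180]. Speed limits (degrees/s): [159.86, 159.86, 180, 180, 180, 180].

INTERFACE

Orientations are given as a 3x3 rotation matrix whose columns are the frame's x, y, z axes.
In Python, from rig import manip, capture, camera_params gives the robot as it stands.
- The arm moves only by the tool send_rows, never from a script. Its argument "moves" is a list that holds one entry, the list of rows, each a list of 6 numbers: the shift along the world's x, y, z in m, then the turn, a rotation vector about the world's x, y, z in degrees. A call has 1 to 20 rows; each row shifts and turns the commanded pose from where the row before left it; what a row does not reach is not made up. A row lasts 1/10 s, in which the tool goes at most 50 mm and 8.59 degrees, less where a joint would pass 70% of its speed; a pose out of reach is approached as far as the arm can. A call with a gripper value outside its range is refused whole. "hand" is the opening, from -1 (shut) to 1 (fully open), set as the call begins (left out, the last holds). The fingers move at their own pace and stop on an object; "newtons" is the grip in N (left out, the last holds). Time passes only in rows, so rows that do not move let the fingers close. It gives the time, the measured TCP pose, the force, the opening and the grip force at its end, in the units of the state.
- manip.observe(): the state, without advancing time (a new reading comes with each control period).
- capture(name): name is "scene" or "top"; returns the picture (420x560x3 uint8, red, green, blue); there is no depth.
- camera_params(name): a dict with "K" (3x3 intrinsics, pixels), "D" ([k1, k2, p1, p2, k3] as OpenCV has them; the pictures are not rectified), "R" (3x3) and "t" (3): a world point X has camera coordinates R X + t. Camera axes: x right, y down, z forward; pixel columns grow to the right and rows downward; lengths in mm; the calibration is good to about 2 mm. A picture is of the moment at which its call begins. camera_params takes no time and is no camera call.
- manip.close_job(): hands the job in; it is judged then, once.
The state is a dict: "t": time; "q": joint angles; "joint_vel": joint speeds; "joint_torque": joint torques, N m; "tool_pos": TCP position; "tcp_rot": TCP orientation; "force": force on the tool from outside, world axes, zero at the start; "moment": the same for the moment, N m; "finger_gap": opening from 0.0 (shut) to 1.0 (fully open); "grip_force": force on a finger pad.
Only numpy, scipy, OpenCV 4.12 (cv2) and the standard library are available. Lean on these libraries where they do the work, as an engineer would, in place of code of your own. Each camera call takes 0.05 s, during which the arm holds its last target. There are 200 camera calls.

## Working session

There is one attempt and no reset: what is moved stays moved. The work goes in short steps, Python scripts to look and compute and a tool call to move; the robot and the scene stay as the last step left them, time stands still between calls to the robot, and variables do not carry over. Pictures are saved under pics/ and viewed, at most 14 in all, crops included, and the job is handed in when it is done.

Besides the shell and the picture viewer there is one more tool, called after "Emit:" as name([rows], argument=value, ...), one row to a line, values as JSON. send_rows: Moves the arm, as the interface text tells. Its arguments: {"type":"object","properties":{"moves":{"type":"array"},"hand":{"type":"number"},"newtons":{"type":"number"}},"required":["moves"]}

```bash
mkdir -p pics; ls
python3 - <<'E'
from rig import manip, capture, camera_params
import cv2
for n in("scene","top"):
    im=capture(n); cv2.imwrite(f"pics/{n}0.png",im[:,:,::-1]); p=camera_params(n); print(n,p)
s=manip.observe(); print(s)
E
```

```text
pics
scene {'K': array([[488.9290537 ,   0.        , 280.69471471],
       [  0.        , 488.9290537 , 210.23480358],
       [  0.        ,   0.        ,   1.        ]]), 'D': array([0.00459279, 0.        , 0.        , 0.        , 0.        ]), 'R': array([[ 0.67277077, -0.73972357, -0.01373097],
       [-0.55658476, -0.49380633, -0.66810831],
       [ 0.48743502,  0.45712619, -0.74393733]]), 't': array([-323.54137278,  364.64868909, 1251.80537589])}
top {'K': array([[523.5749462 ,   0.        , 279.29846838],
       [  0.        , 523.5749462 , 211.83923799],
       [  0.        ,   0.        ,   1.        ]]), 'D': array([-0.17260774,  0.        ,  0.        ,  0.        ,  0.        ]), 'R': array([[ 0.00366212, -0.99978855, -0.02023458],
       [-0.99304396, -0.00125454, -0.11773754],
       [ 0.11768726,  0.020525  , -0.99283857]]), 't': array([  18.13709981,  512.47683738, 1488.14317172])}
{'t': 0.1, 'q': array([ 7.12743230e+01,  1.38296087e+01,  2.19944543e-01,  7.65005037e+01,
       -1.60193010e-03,  8.99996873e+01]), 'joint_vel': array([-0.06690821, -0.02106093,  0.13955772,  0.00388493, -0.07553828,
       -0.0221674 ]), 'joint_torque': array([ 5.25211567e-05, -3.73137653e+01,  2.53010309e+01,  1.08641034e-02,
        7.59519799e-05, -1.46679980e-06]), 'tool_pos': array([160.34371426, 472.99053499, 230.47699955]), 'tcp_rot': array([[-9.47068269e-01,  3.21031687e-01, -5.90808634e-04],
       [ 3.21032230e-01,  9.47066502e-01, -1.82998595e-03],
       [-2.79484096e-05, -1.92279024e-03, -9.99998151e-01]]), 'force': array([-1.09081061,  0.25671582, -0.54829248]), 'moment': array([-0.03140671,  0.07610465, -0.01025702]), 'grip_force': 0.0, 'finger_gap': 1.0002059139140245}
```

View pics/scene0.png

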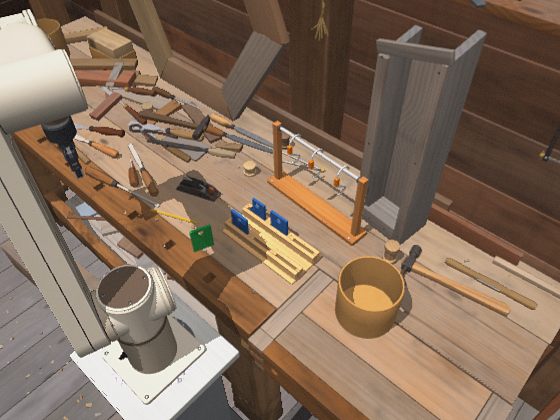

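View pics/top0.png

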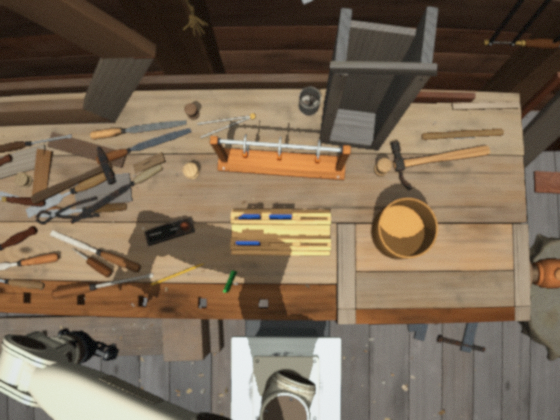

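The scene view shows three blue plates in the rack, at about (240,220), (259,208) and (279,222). The green look-alike is at (202,237). The box is at (370,296), the rail runs from (278,140) to (362,185), and the plane is at (198,185). I'll enlarge next.

```bash
cat > h.py <<'E'
import numpy as np, cv2
from rig import manip, capture, camera_params
def ray(n,uv):
    p=camera_params(n); u=cv2.undistortPoints(np.array([[uv]],float),p["K"],p["D"])[0,0]
    R=np.array(p["R"]);t=np.array(p["t"]); return -R.T@t, R.T@np.array([u[0],u[1],1.])
def onz(n,uv,z):
    c,d=ray(n,uv); return c+d*(z-c[2])/d[2]
def onx(n,uv,x):
    c,d=ray(n,uv); return c+d*(x-c[0])/d[0]
def proj(n,X):
    p=camera_params(n); return cv2.projectPoints(np.array(X,float).reshape(-1,3),cv2.Rodrigues(np.array(p["R"]))[0],np.array(p["t"],float),p["K"],p["D"])[0].reshape(-1,2)
def tri(a,b):
    c1,d1=ray("scene",a);c2,d2=ray("top",b)
    A=np.stack([d1,-d2],1); s=np.linalg.lstsq(A,c2-c1,rcond=None)[0]
    p,q=c1+d1*s[0],c2+d2*s[1]; return (p+q)/2,np.linalg.norm(p-q)
E
python3 - <<'E'
import cv2,numpy as np
a=cv2.imread("pics/scene0.png");b=cv2.imread("pics/top0.png")
cr=lambda im,x,y,w,h,f:cv2.resize(im[y:y+h,x:x+w],None,fx=f,fy=f,interpolation=cv2.INTER_CUBIC)
cv2.imwrite("pics/c1.png",cr(a,185,185,140,100,5.7))
cv2.imwrite("pics/c2.png",cr(a,262,115,115,130,4.6))
c=np.vstack([cr(b,205,130,155,55,5),cr(b,220,200,155,60,5)]);cv2.imwrite("pics/c3.png",c); print(c.shape)
E
```

```text
(575, 775, 3)
```

View pics/c1.png

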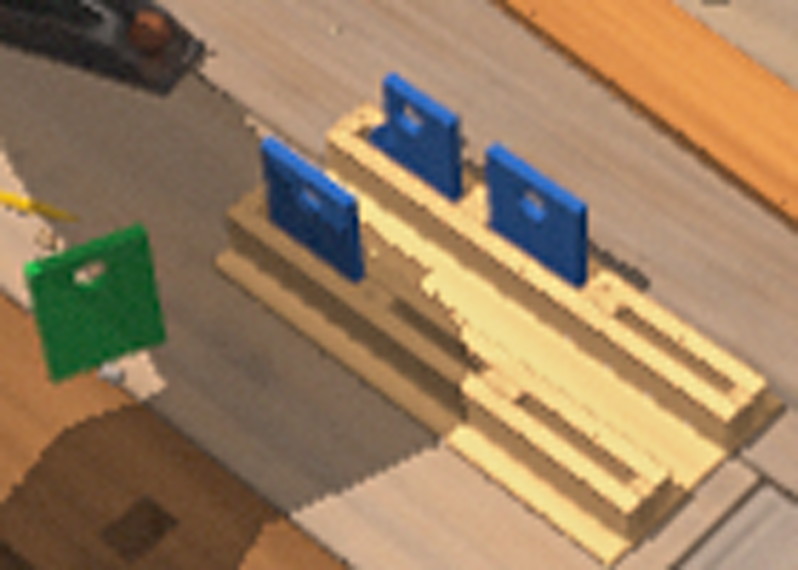

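View pics/c2.png

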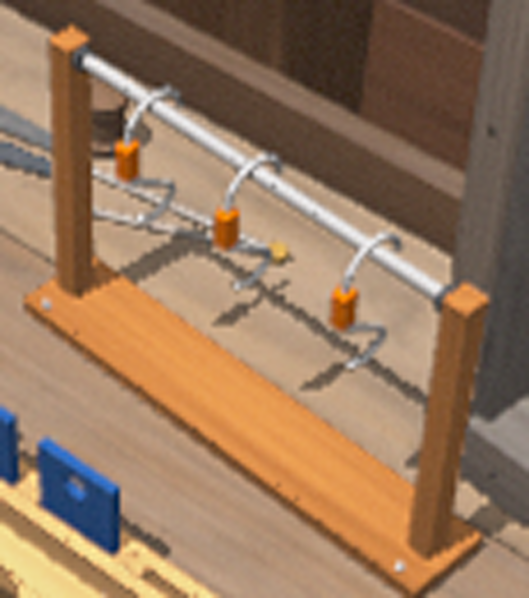

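View pics/c3.png

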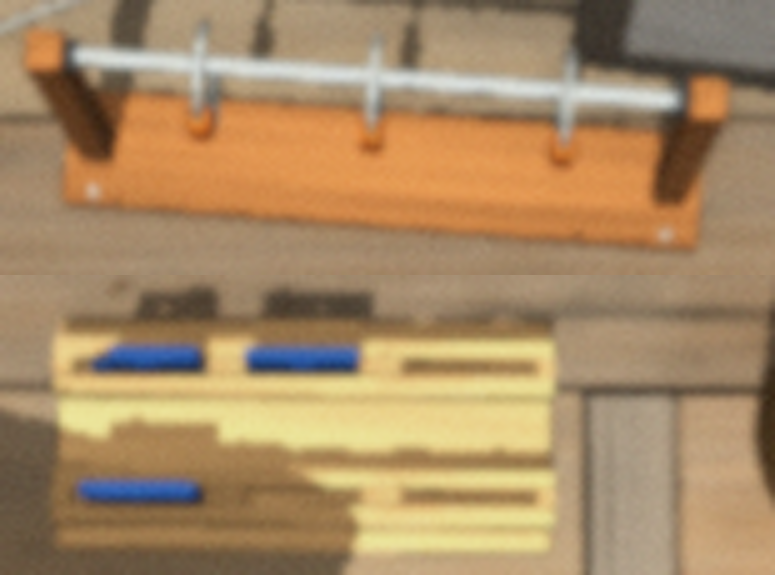

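The enlarged crops give me the following:
- **Back-left blue plate (scene ~(259,208)):** its upper left (+y) corner is gone, so it is the snapped one.
- **Front-left (240,220) and back-middle (279,222):** both are blue with whole corners, so they look sound. I'll check their height against the short plate.
- **Green plate (202,237):** it stands outside the rack and is not meant.
- **Hooks:** three hang on the rail.

Next I'll measure positions.

Run:
```python
from h import *
np.set_printoptions(precision=1,suppress=True)
c1=lambda u,v:(185+u/5.7-.41,185+v/5.7-.41)
c2=lambda u,v:(262+u/4.6-.39,115+v/4.6-.39)
t1=lambda u,v:(205+u/5-.4,130+v/5-.4)
t2=lambda u,v:(220+u/5-.4,200+(v-275)/5-.4)
print("rail L",tri(c2(85,60),t1(72,57)),"R",tri(c2(440,292),t1(685,99)))
print("rail z235 top",onz("top",t1(72,57),235),onz("top",t1(685,99),235))
print("rail z235 scene",onz("scene",c2(85,60),235),onz("scene",c2(440,292),235))
print("rack top",[onz("top",t2(*p),38) for p in((55,337),(553,345),(550,535),(60,528))])
print("rack scene: TR bl/back corner",onz("scene",c1(768,382),38),onz("scene",c1(632,515),38),onz("scene",c1(328,132),38))
print("snap top edge", [onz("top",t2(*p),98) for p in((112,355),(203,357))],[onz("scene",c1(*p),98) for p in((388,78),(460,118))])
print("mid", [onz("top",t2(*p),98) for p in((247,357),(359,357))],[onz("scene",c1(*p),98) for p in((490,149),(584,190))])
print("front", [onz("top",t2(*p),98) for p in((78,489),(200,491))],[onz("scene",c1(*p),98) for p in((265,142),(358,188))])
print("holes scene z80",[onz("scene",c1(*p),80) for p in((411,117),(534,206),(312,196))])
for n in("scene","top"):
    im=cv2.cvtColor(cv2.imread(f"pics/{n}0.png"),cv2.COLOR_BGR2HSV)
    m=cv2.inRange(im,(7,215,130),(16,255,255)); k,_,st,ce=cv2.connectedComponentsWithStats(m)
    for s,c in zip(st[1:],ce[1:]):
        if 8<s[4]<120 and 200<c[0]<380: print(n,s,c,onz(n,c,203))
    m=cv2.inRange(im,(100,130,60),(125,255,255)); k,_,st,ce=cv2.connectedComponentsWithStats(m)
    for s,c in zip(st[1:],ce[1:]):
        if s[4]>30: print("blue",n,s,c)
print("box: rim top view",onz("top",(403,228),140),onz("scene",(370,283),140))
print([onz("top",p,140) for p in((372,228),(437,228),(405,197),(405,258))])
```

```text
rail L (array([671. , 170.8, 235.2]), np.float64(0.321197763204939)) R (array([ 644.3, -139.9,  243.4]), np.float64(6.516679435531002))
rail z235 top [671.2 170.7 235. ] [ 648.7 -143.1  235. ]
rail z235 scene [671.1 171.1 235. ] [ 648.9 -133.6  235. ]
rack top [array([510.9, 160.3,  38. ]), array([ 506.6, -127.6,   38. ]), array([ 397.1, -125.2,   38. ]), array([400.4, 155.9,  38. ])]
rack scene: TR bl/back corner [ 507.7 -127.3   38. ] [ 400.8 -129.1   38. ] [480.  161.8  38. ]
snap top edge [array([493.8, 121.5,  98. ]), array([492.7,  70.9,  98. ])] [array([492.9, 123.4,  98. ]), array([497.3,  75.1,  98. ])]
mid [array([492.8,  46.5,  98. ]), array([492.9, -15.5,  98. ])] [array([491.8,  48.5,  98. ]), array([503.2,  -6.5,  98. ])]
front [array([419.3, 139.5,  98. ]), array([418.4,  72. ,  98. ])] [array([417.9, 139.2,  98. ]), array([427.5,  80.7,  98. ])]
holes scene z80 [array([492.1, 107. ,  80. ]), array([489.5,  16. ,  80. ]), array([418.1, 106.6,  80. ])]
scene [287 146   5   8  22] [289.1 149.5] [641.7 108.3 203. ]
scene [309 161   5   7  20] [310.2 164.4] [633.4  19.1 203. ]
scene [335 179   4   7  18] [336.1 182.1] [625.5 -81.9 203. ]
blue scene [250 198  16  22 174] [258.5 208.7]
blue scene [231 209  17  25 212] [239.6 221.2]
blue scene [271 211  17  24 233] [279.2 222.5]
blue top [240 215  20   4  56] [249.9 216.2]
blue top [270 215  21   4  73] [280.5 216.4]
blue top [237 242  22   3  64] [247.5 243. ]
box: rim top view [ 456.  -316.3  140. ] [ 453.  -328.7  140. ]
[array([ 456.1, -232. ,  140. ]), array([ 455.9, -410.1,  140. ]), array([ 540.4, -323.9,  140. ]), array([ 375.3, -320.2,  140. ])]
```

Geometry found:
- **Rack:** centre about (455.5, 16). The snapped plate is centred at (493, 106).
- **Sound holes:** (493, 16) and (418.5, 106).
- **Rail:** yaw about -4.2°.
- **Box:** about (456, -322).

I'll start with the snapped plate, gripping at y ≈ 85.

Emit:
send_rows([
  [[0.0166,-0.0194,-0.0015,0,0,-3.57],[0.0166,-0.0194,-0.0015,0,0,-3.57],[0.0166,-0.0194,-0.0015,0,0,-3.57],[0.0166,-0.0194,-0.0015,0,0,-3.57],[0.0166,-0.0194,-0.0015,0,0,-3.57],[0.0166,-0.0194,-0.0015,0,0,-3.57],[0.0166,-0.0194,-0.0015,0,0,-3.57],[0.0166,-0.0194,-0.0015,0,0,-3.57],[0.0166,-0.0194,-0.0015,0,0,-3.57],[0.0166,-0.0194,-0.0015,0,0,-3.57],[0.0166,-0.0194,-0.0015,0,0,-3.57],[0.0166,-0.0194,-0.0015,0,0,-3.57],[0.0166,-0.0194,-0.0015,0,0,-3.57],[0.0166,-0.0194,-0.0015,0,0,-3.57],[0.0166,-0.0194,-0.0015,0,0,-3.57],[0.0166,-0.0194,-0.0015,0,0,-3.57],[0.0166,-0.0194,-0.0015,0,0,-3.57],[0.0166,-0.0194,-0.0015,0,0,-3.57],[0.0166,-0.0194,-0.0015,0,0,-3.57],[0.0166,-0.0194,-0.0015,0,0,-3.57]],
], hand=-0.05, newtons=50)

```text
t: 2.1
tool_pos: [492.7, 84.6, 200.8]
tcp_rot: [[0.005, 1.0, -0.001], [1.0, -0.005, -0.0], [-0.0, -0.001, -1.0]]
force: [0.7, 0.5, -0.2]
finger_gap: 0.473
grip_force: 0.0
```

Emit:
send_rows([
  [[0,0,-0.012,0,0,0],[0,0,-0.012,0,0,0],[0,0,-0.012,0,0,0],[0,0,-0.012,0,0,0],[0,0,-0.012,0,0,0],[0,0,-0.012,0,0,0],[0,0,-0.012,0,0,0],[0,0,-0.012,0,0,0],[0,0,-0.012,0,0,0],[0,0,-0.012,0,0,0],[0,0,-0.01,0,0,0],[0,0,-0.008,0,0,0],[0,0,0,0,0,0]],
])

```text
t: 3.4
tool_pos: [491.6, 85.4, 62.0]
tcp_rot: [[0.002, 1.0, -0.002], [1.0, -0.002, -0.0], [-0.0, -0.002, -1.0]]
force: [0.4, -0.1, 0.2]
finger_gap: 0.478
grip_force: 0.0
```

Emit:
send_rows([
  [[0,0,0,0,0,0],[0,0,0,0,0,0],[0,0,0,0,0,0],[0,0,0,0,0,0],[0,0,0,0,0,0],[0,0,0,0,0,0],[0,0,0,0,0,0],[0,0,0,0,0,0]],
], hand=-1, newtons=50)

```text
t: 4.2
tool_pos: [493.9, 85.7, 64.0]
tcp_rot: [[0.002, 1.0, 0.003], [1.0, -0.002, 0.0], [0.0, 0.003, -1.0]]
force: [5.0, 0.3, 2.0]
finger_gap: 0.086
grip_force: 53.0
```

Emit:
send_rows([
  [[0,0,0.006,0,0,0],[0,0,0.006,0,0,0],[0,0,0.006,0,0,0],[0,0,0.008,0,0,0],[0,0,0.01,0,0,0],[0,0,0.012,0,0,0],[0,0,0.014,0,0,0],[0,0,0.014,0,0,0],[0,0,0.014,0,0,0],[0,0,0.014,0,0,0],[0,0,0.014,0,0,0],[0,0,0.014,0,0,0],[0,0,0.014,0,0,0],[0,0,0.014,0,0,0],[0,0,0.01,0,0,0],[0,0,0.006,0,0,0],[0,0,0,0,0,0]],
])

```text
t: 5.9
tool_pos: [492.3, 85.6, 239.8]
tcp_rot: [[0.002, 1.0, 0.0], [1.0, -0.002, 0.0], [0.0, 0.0, -1.0]]
force: [-0.4, -0.4, -1.4]
finger_gap: 0.083
grip_force: 52.8
```

Run:
```python
from h import *
a=capture("scene");b=capture("top")
cv2.imwrite("pics/s1.png",np.hstack([cv2.resize(a[120:360,180:440],None,fx=1.5,fy=1.5),cv2.resize(b[120:360,190:450],None,fx=1.5,fy=1.5)])[:,:,::-1])
for n,im in(("scene",a),("top",b)):
    h=cv2.cvtColor(im,cv2.COLOR_RGB2HSV); m=cv2.inRange(h,(11,120,60),(24,230,255)); k,l,st,ce=cv2.connectedComponentsWithStats(m)
    i=max((i for i in range(1,k) if st[i][0]>320 and 180<st[i][1]+st[i][3]/2<330),key=lambda i:st[i][4]); print(n,st[i],ce[i])
```

```text
scene [ 335  256   70   82 4523] [368.4419633  296.16648242]
top [ 372  197   66   62 3049] [403.96720236 228.0708429 ]
```

View pics/s1.png

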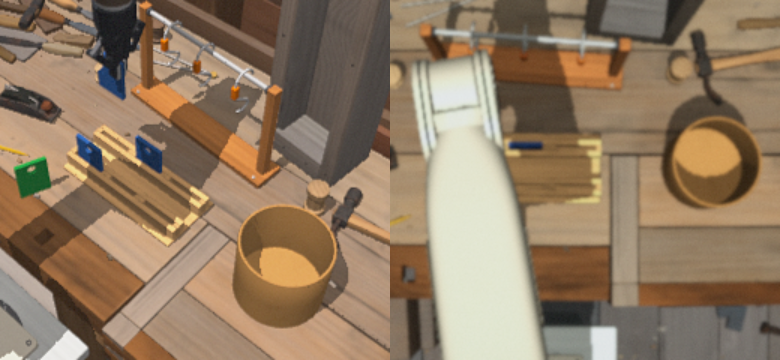

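The snapped plate is held at scene (255,173), both sound ones still stand in the rack, and the box has not moved (rim centred on about (404,228) in the top view). I'll carry it over.

Emit:
send_rows([
  [[-0.001,-0.01,0,0,0,0],[-0.001,-0.018,0,0,0,0],[-0.002,-0.024,0,0,0,0],[-0.002,-0.024,0,0,0,0],[-0.002,-0.024,0,0,0,0],[-0.002,-0.024,0,0,0,0],[-0.002,-0.024,0,0,0,0],[-0.002,-0.024,0,0,0,0],[-0.002,-0.024,0,0,0,0],[-0.002,-0.024,0,0,0,0],[-0.002,-0.024,0,0,0,0],[-0.002,-0.024,0,0,0,0],[-0.002,-0.024,0,0,0,0],[-0.002,-0.024,0,0,0,0],[-0.002,-0.024,0,0,0,0],[-0.002,-0.024,0,0,0,0],[-0.002,-0.024,0,0,0,0],[-0.002,-0.024,0,0,0,0],[-0.001,-0.016,0,0,0,0],[0,0,0,0,0,0]],
])

```text
t: 8.0
tool_pos: [456.6, -344.4, 238.4]
tcp_rot: [[0.005, 1.0, -0.001], [1.0, -0.005, 0.0], [0.0, -0.001, -1.0]]
force: [-0.5, -0.4, -1.9]
finger_gap: 0.082
grip_force: 52.7
```

Emit:
send_rows([
  [[0,0,-0.012,0,0,0],[0,0,-0.012,0,0,0],[0,0,-0.012,0,0,0],[0,0,-0.012,0,0,0],[0,0,-0.012,0,0,0],[0,0,-0.012,0,0,0],[0,0,-0.012,0,0,0],[0,0,-0.012,0,0,0],[0,0,-0.012,0,0,0],[0,0,-0.012,0,0,0],[0,0,-0.012,0,0,0],[0,0,-0.01,0,0,0],[0,0,0,0,0,0]],
])

```text
t: 9.3
tool_pos: [456.5, -341.7, 95.4]
tcp_rot: [[0.002, 1.0, -0.003], [1.0, -0.002, 0.002], [0.002, -0.003, -1.0]]
force: [-0.4, -0.1, -1.2]
finger_gap: 0.085
grip_force: 52.7
```

Emit:
send_rows([
  [[0,0,-0.009,0,0,0],[0,0,-0.009,0,0,0],[0,0,0,0,0,0]],
])

```text
t: 9.6
tool_pos: [456.7, -341.9, 77.9]
tcp_rot: [[0.002, 1.0, -0.002], [1.0, -0.002, 0.001], [0.001, -0.002, -1.0]]
force: [-1.1, -0.3, -0.1]
finger_gap: 0.086
grip_force: 52.7
```

Emit:
send_rows([
  [[0,0,0,0,0,0],[0,0,0,0,0,0],[0,0,0,0,0,0],[0,0,0,0,0,0],[0,0,0,0,0,0],[0,0,0,0,0,0]],
], hand=-0.1)

```text
t: 10.2
tool_pos: [457.6, -342.5, 79.5]
tcp_rot: [[0.002, 1.0, 0.0], [1.0, -0.002, -0.0], [-0.0, 0.0, -1.0]]
force: [0.4, -0.8, -0.0]
finger_gap: 0.449
grip_force: 0.0
```

Emit:
send_rows([
  [[0,0,0.008,0,0,0],[0,0,0.012,0,0,0],[0,0,0.015,0,0,0],[0,0,0.02,0,0,0],[0,0,0.02,0,0,0],[0,0,0.02,0,0,0],[0,0,0.02,0,0,0],[0,0,0.02,0,0,0],[0,0,0.02,0,0,0],[0,0,0.02,0,0,0],[0,0,0.02,0,0,0],[0,0,0.02,0,0,0],[0,0,0,0,0,0]],
])

```text
t: 11.5
tool_pos: [458.7, -343.4, 298.7]
tcp_rot: [[0.002, 1.0, 0.006], [1.0, -0.002, -0.005], [-0.005, 0.006, -1.0]]
force: [0.2, -0.0, 0.6]
finger_gap: 0.451
grip_force: 0.0
```

Run:
```python
from h import *
np.set_printoptions(precision=1,suppress=True)
a=capture("scene");b=capture("top")
for n,im in(("scene",a),("top",b)):
    h=cv2.cvtColor(im,cv2.COLOR_RGB2HSV); m=cv2.inRange(h,(100,130,40),(125,255,255)); k,l,st,ce=cv2.connectedComponentsWithStats(m)
    for i in range(1,k):
        if st[i][4]>20: print(n,"blue",st[i],ce[i])
    m=cv2.inRange(h,(4,200,90),(13,255,255)); k,_,st,ce=cv2.connectedComponentsWithStats(m)
    for s,c in zip(st[1:],ce[1:]):
        if 6<s[4]<300 and 200<c[0]<380 and 100<c[1]<200: print(n,s,c,onz(n,c,210))
t1=lambda u,v:(205+u/5-.4,130+v/5-.4)
for u in((200,122),(371,140),(562,152)): print(onz("top",t1(*u),212))
```

```text
scene blue [231 209  18  25 209] [239.7 221.2]
scene blue [271 211  17  24 234] [279.1 222.5]
scene [309 164   3   5   8] [310.1 166. ] [622.1  10.3 210. ]
top blue [270 215  21   4  75] [280.5 216.4]
top blue [387 234  24  20 307] [399.1 241.9]
top blue [237 242  22   3  57] [248.2 242.9]
[642.  106.3 212. ]
[632.3  17.5 212. ]
[626.  -81.3 212. ]
```

The snapped plate lies in the box (top view, (399,242)). Next I'll take the right-hand hook, whose sleeve is at about (626,-82,203).

Emit:
send_rows([
  [[0.00835,0.01304,-0.001,0,0,4.29],[0.00835,0.01304,-0.001,0,0,4.29],[0.00835,0.01304,-0.001,0,0,4.29],[0.00835,0.01304,-0.001,0,0,4.29],[0.00835,0.01304,-0.001,0,0,4.29],[0.00835,0.01304,-0.001,0,0,4.29],[0.00835,0.01304,-0.001,0,0,4.29],[0.00835,0.01304,-0.001,0,0,4.29],[0.00835,0.01304,-0.001,0,0,4.29],[0.00835,0.01304,-0.001,0,0,4.29],[0.00835,0.01304,-0.001,0,0,4.29],[0.00835,0.01304,-0.001,0,0,4.29],[0.00835,0.01304,-0.001,0,0,4.29],[0.00835,0.01304,-0.001,0,0,4.29],[0.00835,0.01304,-0.001,0,0,4.29],[0.00835,0.01304,-0.001,0,0,4.29],[0.00835,0.01304,-0.001,0,0,4.29],[0.00835,0.01304,-0.001,0,0,4.29],[0.00835,0.01304,-0.001,0,0,4.29],[0.00835,0.01304,-0.001,0,0,4.29]],
], hand=-0.15)

```text
t: 13.6
tool_pos: [624.0, -81.0, 272.5]
tcp_rot: [[-0.997, 0.072, -0.003], [0.072, 0.997, 0.0], [0.003, 0.0, -1.0]]
force: [-0.1, -0.8, 0.3]
finger_gap: 0.423
grip_force: 0.0
```

Emit:
send_rows([
  [[0,0,0,0,0,0],[0,0,-0.008,0,0,0],[0,0,-0.009,0,0,0],[0,0,-0.009,0,0,0],[0,0,-0.009,0,0,0],[0,0,-0.009,0,0,0],[0,0,-0.009,0,0,0],[0,0,-0.009,0,0,0],[0,0,-0.009,0,0,0],[0,0,-0.009,0,0,0],[0,0,-0.009,0,0,0],[0,0,0,0,0,0],[0,0,0,0,0,0]],
])

```text
t: 14.9
tool_pos: [624.4, -81.6, 185.1]
tcp_rot: [[-0.997, 0.075, -0.0], [0.075, 0.997, 0.0], [0.0, 0.0, -1.0]]
force: [0.2, -0.1, -0.4]
finger_gap: 0.424
grip_force: 0.0
```

Run:
```python
from h import *
a=capture("scene");b=capture("top")
cv2.imwrite("pics/s2.png",np.hstack([cv2.resize(a[110:260,255:385],None,fx=3,fy=3),cv2.resize(b[110:260,215:345],None,fx=3,fy=3)])[:,:,::-1])
s=manip.observe();print(s["tool_pos"],s["force"])
```

```text
[624.88685184 -81.67625802 185.84025785] [-0.95119163 -0.48529199  0.14575856]
```

View pics/s2.png

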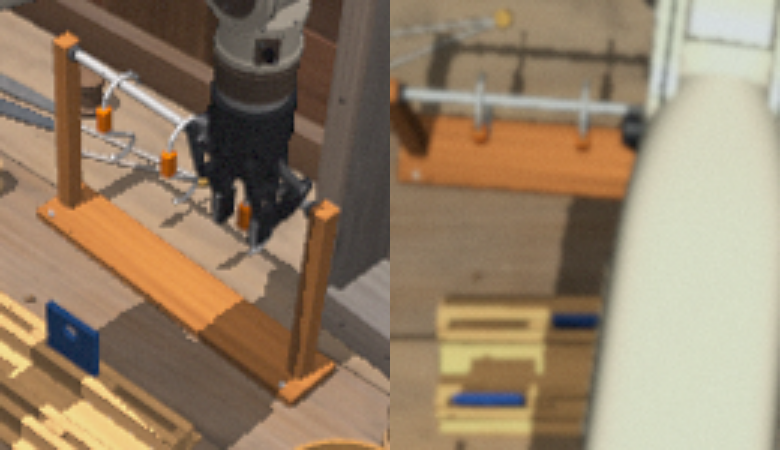

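The open fingers straddle the orange sleeve of the right hook (about (243,215) in the crop) with no contact. I'll close on it.

Emit:
send_rows([
  [[0,0,0,0,0,0],[0,0,0,0,0,0],[0,0,0,0,0,0],[0,0,0,0,0,0],[0,0,0,0,0,0],[0,0,0,0,0,0],[0,0,0,0,0,0]],
], hand=-1, newtons=70)

```text
t: 15.7
tool_pos: [624.8, -81.8, 185.8]
tcp_rot: [[-0.997, 0.075, 0.001], [0.075, 0.997, -0.0], [-0.001, -0.0, -1.0]]
force: [-0.1, -0.6, 3.1]
finger_gap: 0.123
grip_force: 68.2
```

Emit:
send_rows([
  [[0,0,0.004,0,0,0],[0,0,0.005,0,0,0],[0,0,0.006,0,0,0],[0,0,0.006,0,0,0],[0,0,0.006,0,0,0],[0,0,0.005,0,0,0],[0,0,0,0,0,0]],
])

```text
t: 16.4
tool_pos: [625.0, -81.7, 218.5]
tcp_rot: [[-0.997, 0.075, 0.002], [0.075, 0.997, -0.0], [-0.002, -0.0, -1.0]]
force: [-0.6, -1.1, -0.8]
finger_gap: 0.122
grip_force: 68.1
```

Emit:
send_rows([
  [[-0.006,0.0004,0,0,0,0],[-0.008,0.0006,0,0,0,0],[-0.01,0.0007,0,0,0,0],[-0.012,0.0009,0,0,0,0],[-0.012,0.0009,0,0,0,0],[-0.012,0.0009,0,0,0,0],[-0.01,0.001,0,0,0,0],[0,0,0,0,0,0],[0,0,0,0,0,0]],
])

```text
t: 17.3
tool_pos: [554.5, -76.3, 217.5]
tcp_rot: [[-0.997, 0.075, 0.001], [0.075, 0.997, -0.0], [-0.001, -0.0, -1.0]]
force: [-0.2, -0.1, -0.3]
finger_gap: 0.128
grip_force: 68.1
```

Run:
```python
from h import *
a=capture("scene")
cv2.imwrite("pics/s3.png",cv2.resize(a[120:260,235:375],None,fx=4.2,fy=4.2,interpolation=2)[:,:,::-1])
s=manip.observe();p=s["tool_pos"];print(p,s["force"])
ax=np.array([.997,-.073,0])
for x,z in((0,0),(48,18),(24,40),(42,-51),(24,-65),(12,-59.5)):
    u=proj("scene",p+[0,0,19]+ax*x+np.array([0,0,z]))[0]; print((x,z),((u-[235,120])*4.2).round())
```

```text
[554.80200981 -76.28676815 217.44124754] [-0.29870794 -0.73944013 -0.17919715]
(0, 0) [353. 278.]
(48, 18) [406. 221.]
(24, 40) [382. 214.]
(42, -51) [393. 301.]
(24, -65) [373. 329.]
(12, -59.5) [362. 332.]
```

View pics/s3.png

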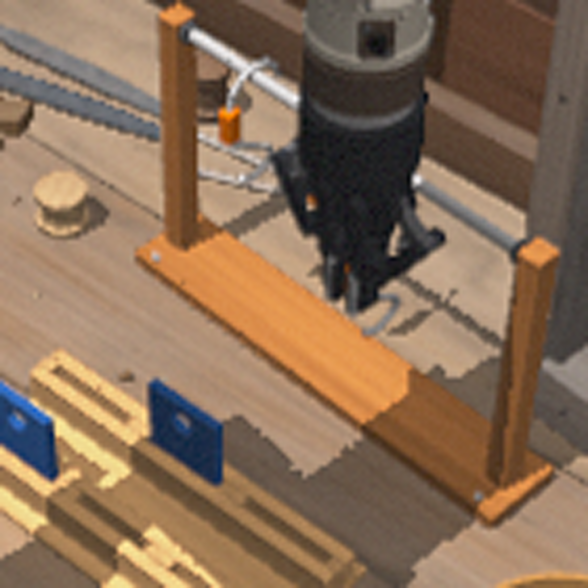

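The hook sits in the grip as expected: the lower bend shows at crop (400,303) and (370,330), against the predicted (393,301) and (362,332). I'll go above the middle plate's back side and down.

Emit:
send_rows([
  [[-0.0054,0.00923,0,0,0,0.38],[-0.0054,0.00923,0,0,0,0.38],[-0.0054,0.00923,0,0,0,0.38],[-0.0054,0.00923,0,0,0,0.38],[-0.0054,0.00923,0,0,0,0.38],[-0.0054,0.00923,0,0,0,0.38],[-0.0054,0.00923,0,0,0,0.38],[-0.0054,0.00923,0,0,0,0.38],[-0.0054,0.00923,0,0,0,0.38],[-0.0054,0.00923,0,0,0,0.38],[0,0,0,0,0,0]],
])

```text
t: 18.45
tool_pos: [499.8, 17.2, 217.4]
tcp_rot: [[-1.0, 0.007, -0.0], [0.007, 1.0, 0.0], [0.0, 0.0, -1.0]]
force: [0.5, 0.0, -1.0]
finger_gap: 0.131
grip_force: 68.1
```

Emit:
send_rows([
  [[0,0,-0.009,0,0,0],[0,0,-0.009,0,0,0],[0,0,-0.009,0,0,0],[0,0,-0.009,0,0,0],[0,0,-0.009,0,0,0],[0,0,-0.009,0,0,0],[0,0,-0.009,0,0,0],[0,0,-0.009,0,0,0],[0,0,-0.009,0,0,0],[0,0,-0.009,0,0,0],[0,0,-0.0033,0,0,0],[0,0,0,0,0,0],[0,0,0,0,0,0]],
])

```text
t: 19.75
tool_pos: [500.8, 16.1, 124.2]
tcp_rot: [[-1.0, 0.009, 0.001], [0.009, 1.0, 0.0], [-0.001, 0.0, -1.0]]
force: [0.6, -0.1, 0.5]
finger_gap: 0.127
grip_force: 68.1
```

Run:
```python
from h import *
a=capture("scene")
cv2.imwrite("pics/s4.png",cv2.resize(a[160:260,225:325],None,fx=6,fy=6,interpolation=2)[:,:,::-1])
s=manip.observe();p=s["tool_pos"];print(p,s["force"])
ax=np.array([1,0,0])
for x,z in((0,0),(42,-51),(24,-65),(12,-59.5)):
    u=proj("scene",p+[1.5,0,19]+ax*x+np.array([0,0,z]))[0]; print((x,z),((u-[225,160])*6).round())
for y in(0,-10,10):
  for z in (0,-10,10): print("hole",y,z,((proj("scene",[489,16+y,80+z])[0]-[225,160])*6).round())
```

```text
[500.87185866  16.06194933 124.40239238] [ 0.00463311  0.34790587 -0.38775638]
(0, 0) [335. 262.]
(42, -51) [394. 285.]
(24, -65) [370. 324.]
(12, -59.5) [353. 331.]
hole 0 0 [319. 365.]
hole 0 -10 [319. 378.]
hole 0 10 [319. 352.]
hole -10 0 [334. 375.]
hole -10 -10 [334. 388.]
hole -10 10 [334. 362.]
hole 10 0 [304. 355.]
hole 10 -10 [304. 368.]
hole 10 10 [303. 341.]
```

View pics/s4.png

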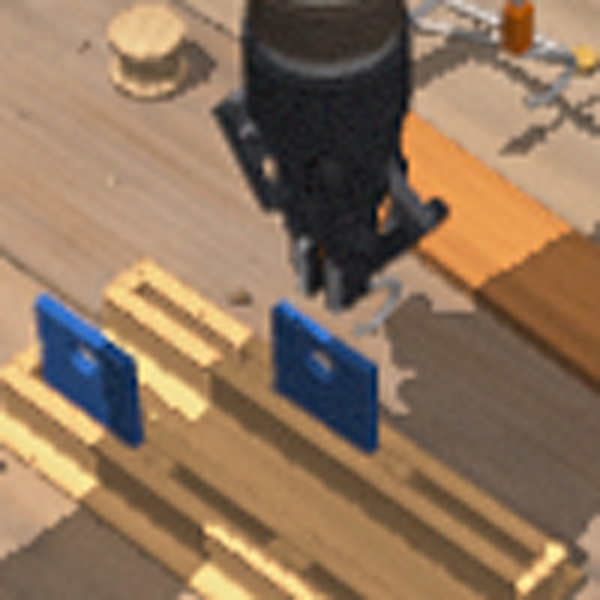

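The hole centre is at crop (319,365), exactly where predicted. The hook bend is at (398,290), behind the plate. I'll insert it moving to -x.

Emit:
send_rows([
  [[-0.003,0,0,0,0,0],[-0.003,0,0,0,0,0],[-0.003,0,0,0,0,0],[-0.003,0,0,0,0,0],[-0.003,0,0,0,0,0],[-0.003,0,0,0,0,0],[0,0,0,0,0,0],[0,0,0,0,0,0]],
])

```text
t: 20.6
tool_pos: [482.5, 16.0, 124.1]
tcp_rot: [[-1.0, 0.009, 0.0], [0.009, 1.0, -0.0], [-0.0, -0.0, -1.0]]
force: [-0.1, -0.0, -0.4]
finger_gap: 0.128
grip_force: 68.1
```

Emit:
send_rows([
  [[-0.003,0,0,0,0,0],[-0.003,0,0,0,0,0],[-0.003,0,0,0,0,0],[-0.003,0,0,0,0,0],[-0.003,0,0,0,0,0],[0,0,0,0,0,0],[0,0,0,0,0,0]],
])

```text
t: 21.3
tool_pos: [467.5, 16.0, 124.1]
tcp_rot: [[-1.0, 0.009, 0.0], [0.009, 1.0, -0.0], [-0.0, -0.0, -1.0]]
force: [-0.2, -0.0, -1.0]
finger_gap: 0.124
grip_force: 68.1
```

Emit:
send_rows([
  [[0,0,0.003,0,0,0],[0,0,0.003,0,0,0],[0,0,0.003,0,0,0],[0,0,0.003,0,0,0],[0,0,0.003,0,0,0],[0,0,0.003,0,0,0],[0,0,0.003,0,0,0],[0,0,0.003,0,0,0],[0,0,0.004,0,0,0],[0,0,0.004,0,0,0],[0,0,0.004,0,0,0],[0,0,0.004,0,0,0],[0,0,0,0,0,0],[0,0,0,0,0,0]],
])

```text
t: 22.7
tool_pos: [467.5, 16.0, 164.1]
tcp_rot: [[-1.0, 0.009, 0.0], [0.009, 1.0, 0.0], [-0.0, 0.0, -1.0]]
force: [0.2, -0.3, -1.3]
finger_gap: 0.131
grip_force: 68.1
```

Run:
```python
from h import *
a=capture("scene")
cv2.imwrite("pics/s5.png",cv2.resize(a[160:260,225:325],None,fx=5,fy=5,interpolation=2)[:,:,::-1])
```

```text
(no output)
```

View pics/s5.png

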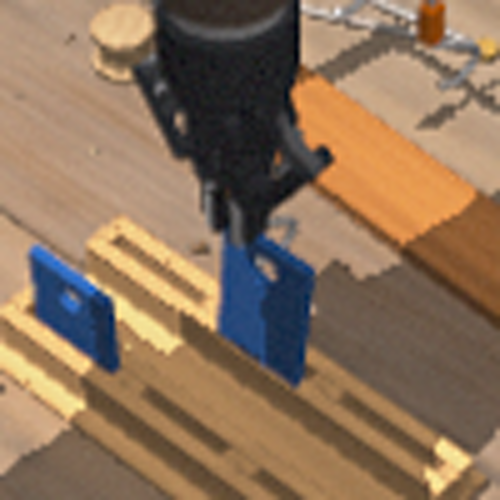

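The plate hangs on the hook, hole at crop (265,265), and is coming out of its slot. I'll lift it clear and carry it slowly to the rail.

Emit:
send_rows([
  [[0,0,0.002,0,0,0],[0,0,0.003,0,0,0],[0,0,0.004,0,0,0],[0,0,0.005,0,0,0],[0,0,0.006,0,0,0],[0,0,0.006,0,0,0],[0,0,0.006,0,0,0],[0,0,0.006,0,0,0],[0,0,0.006,0,0,0],[0,0,0.004,0,0,0],[0,0,0.003,0,0,0],[0,0,0.0025,0,0,0],[0,0,0,0,0,0],[0,0,0,0,0,0]],
])

```text
t: 24.15
tool_pos: [467.4, 16.0, 217.4]
tcp_rot: [[-1.0, 0.009, -0.0], [0.009, 1.0, -0.0], [0.0, -0.0, -1.0]]
force: [0.2, 0.1, -1.3]
finger_gap: 0.127
grip_force: 68.1
```

Emit:
send_rows([
  [[0.001,-0.001,0,0,0,-0.2],[0.002,-0.002,0,0,0,-0.2],[0.003,-0.003,0,0,0,-0.2],[0.004,-0.004,0,0,0,-0.2],[0.005,-0.0055,0,0,0,-0.2],[0.006,-0.0065,0,0,0,-0.2],[0.006,-0.0065,0,0,0,-0.2],[0.006,-0.0065,0,0,0,-0.2],[0.006,-0.0065,0,0,0,-0.2],[0.006,-0.0065,0,0,0,-0.2],[0.006,-0.0065,0,0,0,-0.2],[0.006,-0.0065,0,0,0,-0.2],[0.006,-0.0065,0,0,0,-0.2],[0.006,-0.0065,0,0,0,-0.2],[0.006,-0.0065,0,0,0,-0.2],[0.004,-0.004,0,0,0,-0.2],[0.003,-0.0035,0,0,0,-0.2],[0.003,-0.003,0,0,0,-0.2],[0.001,-0.001,0,0,0,-0.2],[0.001,0,0,0,0,0]],
])

```text
t: 26.15
tool_pos: [554.5, -76.0, 217.5]
tcp_rot: [[-0.997, 0.076, -0.0], [0.076, 0.997, 0.0], [0.0, 0.0, -1.0]]
force: [-0.2, 0.2, -1.4]
finger_gap: 0.124
grip_force: 68.1
```

Emit:
send_rows([
  [[0.001,-0.004,0,0,0,0],[0.001,-0.002,0,0,0,0],[0,0,0,0,0,0],[0,0,0,0,0,0],[0,0,0,0,0,0],[0,0,0,0,0,0],[0,0,0,0,0,0],[0,0,0,0,0,0]],
])

```text
t: 26.95
tool_pos: [556.5, -81.9, 217.5]
tcp_rot: [[-0.997, 0.075, 0.0], [0.075, 0.997, -0.0], [-0.0, -0.0, -1.0]]
force: [0.0, 0.4, -1.1]
finger_gap: 0.124
grip_force: 68.1
```

Emit:
send_rows([
  [[0.002,0,0,0,0,0],[0.003,0,0,0,0,0],[0.004,-0.0005,0,0,0,0],[0.005,-0.0005,0,0,0,0],[0.006,-0.0005,0,0,0,0],[0.007,-0.0005,0,0,0,0],[0.007,-0.0005,0,0,0,0],[0.007,-0.0005,0,0,0,0],[0.007,-0.0005,0,0,0,0],[0.006,-0.0005,0,0,0,0],[0.005,-0.0005,0,0,0,0],[0.004,-0.0004,0,0,0,0],[0.003,0,0,0,0,0],[0.0017,0,0,0,0,0],[0,0,0,0,0,0],[0,0,0,0,0,0],[0,0,0,0,0,0]],
])

```text
t: 28.65
tool_pos: [624.0, -86.8, 217.6]
tcp_rot: [[-0.997, 0.075, -0.0], [0.075, 0.997, 0.0], [0.0, 0.0, -1.0]]
force: [1.3, 0.1, -1.6]
finger_gap: 0.126
grip_force: 68.1
```

Emit:
send_rows([
  [[0,0,-0.002,0,0,0],[0,0,-0.003,0,0,0],[0,0,-0.004,0,0,0],[0,0,-0.004,0,0,0],[0,0,-0.004,0,0,0],[0,0,-0.003,0,0,0],[0,0,-0.003,0,0,0],[0,0,-0.002,0,0,0],[0,0,-0.002,0,0,0],[0,0,-0.002,0,0,0],[0,0,0,0,0,0],[0,0,0,0,0,0]],
])

```text
t: 29.85
tool_pos: [624.2, -86.8, 188.6]
tcp_rot: [[-0.997, 0.075, 0.0], [0.075, 0.997, 0.0], [-0.0, 0.0, -1.0]]
force: [-0.0, 1.3, -1.0]
finger_gap: 0.13
grip_force: 68.1
```

Lower the last millimetres step by step, watching the force.

Emit:
send_rows([
  [[0,0,-0.001,0,0,0],[0,0,-0.001,0,0,0],[0,0,-0.001,0,0,0],[0,0,0,0,0,0],[0,0,0,0,0,0]],
])

```text
t: 30.35
tool_pos: [624.4, -86.9, 186.0]
tcp_rot: [[-0.997, 0.075, 0.001], [0.075, 0.997, -0.0], [-0.001, -0.0, -1.0]]
force: [-1.5, 0.2, 0.5]
finger_gap: 0.127
grip_force: 68.4
```

Run:
```python
from h import *
a=capture("scene")
cv2.imwrite("pics/s6.png",cv2.resize(a[120:260,255:395],None,fx=4.2,fy=4.2,interpolation=2)[:,:,::-1])
```

```text
(no output)
```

View pics/s6.png

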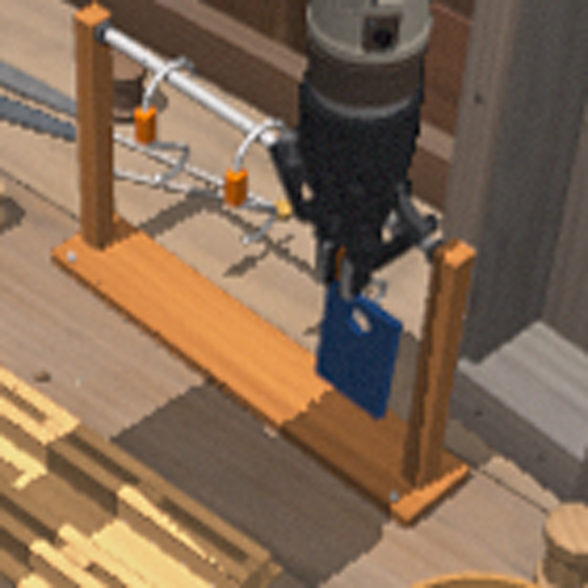

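The plate hangs at crop (360,355) with its hook over the bar, and the load has passed to the rail. I'll release gently.

Emit:
send_rows([
  [[0,0,0,0,0,0],[0,0,0,0,0,0],[0,0,0,0,0,0],[0,0,0,0,0,0]],
], hand=-0.65)

```text
t: 30.8
tool_pos: [624.2, -86.9, 185.4]
tcp_rot: [[-0.997, 0.075, -0.0], [0.075, 0.997, 0.0], [0.0, 0.0, -1.0]]
force: [-0.3, 0.0, -0.6]
finger_gap: 0.175
grip_force: 0.0
```

Emit:
send_rows([
  [[0,0,0,0,0,0],[0,0,0,0,0,0],[0,0,0,0,0,0],[0,0,0,0,0,0],[0,0,0,0,0,0]],
], hand=-0.2)

```text
t: 31.3
tool_pos: [624.2, -86.9, 185.5]
tcp_rot: [[-0.997, 0.075, -0.0], [0.075, 0.997, -0.0], [0.0, -0.0, -1.0]]
force: [0.2, 0.1, 0.1]
finger_gap: 0.399
grip_force: 0.0
```

Emit:
send_rows([
  [[0,0,0.004,0,0,0],[0,0,0.008,0,0,0],[0,0,0.01,0,0,0],[0,0,0.01,0,0,0],[0,0,0.012,0,0,0],[0,0,0.012,0,0,0],[0,0,0.012,0,0,0],[0,0,0.012,0,0,0],[0,0,0.01,0,0,0],[0,0,0,0,0,0]],
])

```text
t: 32.3
tool_pos: [625.1, -87.0, 277.8]
tcp_rot: [[-0.997, 0.075, 0.004], [0.075, 0.997, -0.001], [-0.004, -0.0, -1.0]]
force: [-0.1, -0.1, 0.0]
finger_gap: 0.397
grip_force: 0.0
```

Emit:
send_rows([
  [[0.001,0.008,0,0,0,0],[0.001,0.014,0,0,0,0],[0.001,0.016,0,0,0,0],[0.0013,0.016,0,0,0,0],[0.0013,0.016,0,0,0,0],[0.0013,0.016,0,0,0,0],[0.0013,0.016,0,0,0,0],[0.0013,0.016,0,0,0,0],[0.0013,0.016,0,0,0,0],[0.0013,0.016,0,0,0,0],[0.0013,0.016,0,0,0,0],[0.0013,0.015,0,0,0,0],[0.0012,0.0129,0,0,0,0],[0.0007,0,0,0,0,0],[0,0,0,0,0,0]],
])

```text
t: 33.8
tool_pos: [640.9, 107.2, 275.3]
tcp_rot: [[-0.997, 0.075, -0.0], [0.075, 0.997, -0.001], [0.0, -0.001, -1.0]]
force: [-0.0, -0.7, -0.5]
finger_gap: 0.396
grip_force: 0.0
```

Run:
```python
from h import *
np.set_printoptions(precision=1,suppress=True)
print(manip.observe()["tool_pos"])
a=capture("scene")
h=cv2.cvtColor(a,cv2.COLOR_RGB2HSV)
m=cv2.inRange(h,(7,215,130),(16,255,255)); k,_,st,ce=cv2.connectedComponentsWithStats(m)
for s,c in zip(st[1:],ce[1:]):
    if 8<s[4]<120 and 200<c[0]<380: print("orange",s,c,onz("scene",c,203))
m=cv2.inRange(h,(100,130,40),(125,255,255)); k,l,st,ce=cv2.connectedComponentsWithStats(m)
for i in range(1,k):
    if st[i][4]>20: print("blue",st[i],ce[i],onz("scene",ce[i],103))
```

```text
[640.9 107.2 275.3]
orange [287 146   5   8  18] [288.8 149.1] [642.6 110.6 203. ]
orange [336 179   5   8  23] [337.4 182.4] [626.9 -85.3 203. ]
blue [331 186  20  33 407] [340.2 202. ] [651.5 -85.8 103. ]
blue [231 209  18  25 203] [239.7 221.4] [399.5  83.8 103. ]
```

Plate 1 hangs at about (651,-86) on the right hook. I'll take the left hook the same way.

Emit:
send_rows([
  [[0,0,-0.008,0,0,0],[0,0,-0.01,0,0,0],[0,0,-0.01,0,0,0],[0,0,-0.01,0,0,0],[0,0,-0.01,0,0,0],[0,0,-0.01,0,0,0],[0,0,-0.01,0,0,0],[0,0,-0.01,0,0,0],[0,0,-0.008,0,0,0],[0,0,-0.004,0,0,0],[0,0,0,0,0,0],[0,0,0,0,0,0]],
])

```text
t: 35.05
tool_pos: [641.0, 107.1, 185.9]
tcp_rot: [[-0.997, 0.075, 0.001], [0.075, 0.997, 0.0], [-0.001, 0.0, -1.0]]
force: [0.2, 0.3, 0.5]
finger_gap: 0.402
grip_force: 0.0
```

Emit:
send_rows([
  [[0,0,0,0,0,0],[0,0,0,0,0,0],[0,0,0,0,0,0],[0,0,0,0,0,0],[0,0,0,0,0,0],[0,0,0,0,0,0],[0,0,0,0,0,0]],
], hand=-1, newtons=70)

```text
t: 35.75
tool_pos: [641.2, 107.0, 186.1]
tcp_rot: [[-0.997, 0.075, 0.001], [0.075, 0.997, 0.0], [-0.001, 0.0, -1.0]]
force: [-0.3, -0.3, 3.3]
finger_gap: 0.126
grip_force: 69.0
```

Emit:
send_rows([
  [[0,0,0.004,0,0,0],[0,0,0.005,0,0,0],[0,0,0.006,0,0,0],[0,0,0.006,0,0,0],[0,0,0.006,0,0,0],[0,0,0.005,0,0,0],[0,0,0,0,0,0]],
])

```text
t: 36.45
tool_pos: [641.4, 107.1, 218.7]
tcp_rot: [[-0.997, 0.075, 0.002], [0.075, 0.997, 0.0], [-0.002, 0.0, -1.0]]
force: [0.3, 0.6, -0.1]
finger_gap: 0.125
grip_force: 68.6
```

Emit:
send_rows([
  [[-0.006,0.0004,0,0,0,0],[-0.008,0.0006,0,0,0,0],[-0.01,0.0007,0,0,0,0],[-0.012,0.0009,0,0,0,0],[-0.012,0.0009,0,0,0,0],[-0.012,0.0009,0,0,0,0],[-0.01,0.0007,0,0,0,0],[0,0,0,0,0,0],[0,0,0,0,0,0]],
])

```text
t: 37.35
tool_pos: [570.5, 112.2, 217.6]
tcp_rot: [[-0.997, 0.075, 0.0], [0.075, 0.997, -0.0], [-0.0, -0.0, -1.0]]
force: [0.2, -0.8, 0.5]
finger_gap: 0.129
grip_force: 68.6
```

Emit:
send_rows([
  [[-0.0103,-0.00044,0,0,0,0.27],[-0.0103,-0.00044,0,0,0,0.27],[-0.0103,-0.00044,0,0,0,0.27],[-0.0103,-0.00044,0,0,0,0.27],[-0.0103,-0.00044,0,0,0,0.27],[-0.0103,-0.00044,0,0,0,0.27],[-0.0103,-0.00044,0,0,0,0.27],[-0.0103,-0.00044,0,0,0,0.27],[-0.0103,-0.00044,0,0,0,0.27],[-0.0103,-0.00044,0,0,0,0.27],[-0.0103,-0.00044,0,0,0,0.27],[-0.0103,-0.00044,0,0,0,0.27],[-0.0103,-0.00044,0,0,0,0.27],[-0.0106,-0.0005,0,0,0,0.27],[0,0,0,0,0,0],[0,0,0,0,0,0]],
])

```text
t: 38.95
tool_pos: [426.4, 106.0, 217.7]
tcp_rot: [[-1.0, 0.009, 0.001], [0.009, 1.0, 0.0], [-0.001, 0.0, -1.0]]
force: [0.4, 0.3, -0.7]
finger_gap: 0.129
grip_force: 68.5
```

Emit:
send_rows([
  [[0,0,-0.009,0,0,0],[0,0,-0.009,0,0,0],[0,0,-0.009,0,0,0],[0,0,-0.009,0,0,0],[0,0,-0.009,0,0,0],[0,0,-0.009,0,0,0],[0,0,-0.009,0,0,0],[0,0,-0.009,0,0,0],[0,0,-0.009,0,0,0],[0,0,-0.009,0,0,0],[0,0,-0.0035,0,0,0],[0,0,0,0,0,0],[0,0,0,0,0,0]],
])

```text
t: 40.25
tool_pos: [426.5, 106.0, 124.2]
tcp_rot: [[-1.0, 0.009, 0.0], [0.009, 1.0, 0.0], [-0.0, 0.0, -1.0]]
force: [0.5, 0.1, -1.0]
finger_gap: 0.125
grip_force: 68.5
```

Run:
```python
from h import *
a=capture("scene")
cv2.imwrite("pics/s7.png",cv2.resize(a[160:260,205:305],None,fx=6,fy=6,interpolation=2)[:,:,::-1])
s=manip.observe();p=s["tool_pos"];print(p,s["force"])
for x,z in((0,0),(42,-51),(24,-65),(12,-59.5)):
    u=proj("scene",p+[1.5+x,0,19+z])[0]; print((x,z),((u-[205,160])*6).round())
print("hole",((proj("scene",[414.5,106,80])[0]-[205,160])*6).round())
```

```text
[426.65556695 106.00690179 124.3680719 ] [ 0.63404625  0.47114317 -0.70140899]
(0, 0) [212. 256.]
(42, -51) [280. 279.]
(24, -65) [256. 318.]
(12, -59.5) [238. 324.]
hole [202. 359.]
```

View pics/s7.png

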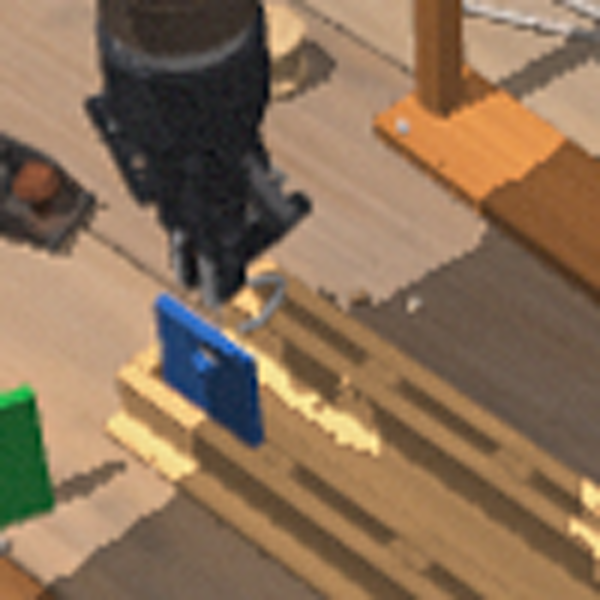

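The hole is at crop (204,359), against the predicted (202,359). The tip is at about (243,329), behind the plate and level with the hole. I'll insert it, then lift.

Emit:
send_rows([
  [[-0.003,0,0,0,0,0],[-0.003,0,0,0,0,0],[-0.003,0,0,0,0,0],[-0.003,0,0,0,0,0],[-0.003,0,0,0,0,0],[-0.003,0,0,0,0,0],[0,0,0,0,0,0],[0,0,0,0,0,0]],
])

```text
t: 41.1
tool_pos: [408.3, 105.9, 124.1]
tcp_rot: [[-1.0, 0.009, 0.0], [0.009, 1.0, 0.0], [-0.0, 0.0, -1.0]]
force: [-0.3, -0.9, 0.1]
finger_gap: 0.126
grip_force: 68.5
```

Emit:
send_rows([
  [[-0.003,0,0,0,0,0],[-0.003,0,0,0,0,0],[-0.003,0,0,0,0,0],[-0.003,0,0,0,0,0],[-0.003,0,0,0,0,0],[0,0,0,0,0,0],[0,0,0,0,0,0]],
])

```text
t: 41.8
tool_pos: [393.3, 106.0, 124.1]
tcp_rot: [[-1.0, 0.009, 0.0], [0.009, 1.0, 0.0], [-0.0, 0.0, -1.0]]
force: [0.3, -0.5, -1.0]
finger_gap: 0.125
grip_force: 68.5
```

Emit:
send_rows([
  [[0,0,0.003,0,0,0],[0,0,0.003,0,0,0],[0,0,0.003,0,0,0],[0,0,0.003,0,0,0],[0,0,0.003,0,0,0],[0,0,0.003,0,0,0],[0,0,0.003,0,0,0],[0,0,0.003,0,0,0],[0,0,0.004,0,0,0],[0,0,0.004,0,0,0],[0,0,0.004,0,0,0],[0,0,0.004,0,0,0],[0,0,0,0,0,0],[0,0,0,0,0,0]],
])

```text
t: 43.2
tool_pos: [393.4, 105.9, 164.2]
tcp_rot: [[-1.0, 0.01, 0.0], [0.01, 1.0, 0.0], [-0.0, 0.0, -1.0]]
force: [0.2, -0.4, -1.6]
finger_gap: 0.129
grip_force: 68.5
```

```bash
cat > blue.py <<'E'
from h import *
np.set_printoptions(precision=1,suppress=True)
for n in("scene","top"):
    h=cv2.cvtColor(capture(n),cv2.COLOR_RGB2HSV); m=cv2.inRange(h,(100,130,40),(125,255,255)); k,l,st,ce=cv2.connectedComponentsWithStats(m)
    for i in range(1,k):
        if st[i][4]>20: print(n,"blue",st[i],ce[i])
E
python3 blue.py
```

```text
scene blue [331 186  20  33 395] [340.2 202.1]
scene blue [232 205  15  30 302] [239.4 219.3]
top blue [308 153  10  11  90] [311.7 158. ]
top blue [321 154   8  12  57] [324.9 159.4]
top blue [390 238  24  21 307] [402.4 246.4]
```

Plate 2 is lifting too: its visible height went from 25 to 30 px. On to the rail.

Emit:
send_rows([
  [[0,0,0.002,0,0,0],[0,0,0.003,0,0,0],[0,0,0.004,0,0,0],[0,0,0.005,0,0,0],[0,0,0.006,0,0,0],[0,0,0.006,0,0,0],[0,0,0.006,0,0,0],[0,0,0.006,0,0,0],[0,0,0.006,0,0,0],[0,0,0.004,0,0,0],[0,0,0.003,0,0,0],[0,0,0.0025,0,0,0],[0,0,0,0,0,0],[0,0,0,0,0,0]],
])

```text
t: 44.7
tool_pos: [393.2, 105.9, 217.4]
tcp_rot: [[-1.0, 0.01, -0.0], [0.01, 1.0, -0.0], [0.0, -0.0, -1.0]]
force: [-0.2, 0.0, -0.9]
finger_gap: 0.122
grip_force: 68.5
```

Emit:
send_rows([
  [[0.002,0.0003,0,0,0,-0.19],[0.004,0.0003,0,0,0,-0.19],[0.006,0.0003,0,0,0,-0.19],[0.008,0.0003,0,0,0,-0.19],[0.0114,0.0003,0,0,0,-0.19],[0.0114,0.0003,0,0,0,-0.19],[0.0114,0.0003,0,0,0,-0.19],[0.0114,0.0003,0,0,0,-0.19],[0.0114,0.0003,0,0,0,-0.19],[0.0114,0.0003,0,0,0,-0.19],[0.0114,0.0003,0,0,0,-0.19],[0.0114,0.0003,0,0,0,-0.19],[0.0114,0.0003,0,0,0,-0.19],[0.0114,0.0003,0,0,0,-0.19],[0.0114,0.0003,0,0,0,-0.19],[0.0114,0.0003,0,0,0,-0.19],[0.009,0.0003,0,0,0,-0.19],[0.006,0.0003,0,0,0,-0.19],[0.004,0.0003,0,0,0,-0.19],[0.0017,0.0003,0,0,0,-0.17]],
])

```text
t: 46.7
tool_pos: [571.0, 111.9, 217.4]
tcp_rot: [[-0.997, 0.076, -0.0], [0.076, 0.997, -0.0], [0.0, -0.0, -1.0]]
force: [0.0, -0.8, -0.9]
finger_gap: 0.128
grip_force: 68.5
```

Emit:
send_rows([
  [[0,0,0,0,0,0],[0,0,0,0,0,0],[0,0,0,0,0,0],[0,0,0,0,0,0],[0,0,0,0,0,0],[0,0,0,0,0,0]],
])

```text
t: 47.3
tool_pos: [570.8, 111.9, 217.6]
tcp_rot: [[-0.997, 0.075, 0.0], [0.075, 0.997, 0.0], [-0.0, 0.0, -1.0]]
force: [0.6, -0.1, -1.0]
finger_gap: 0.13
grip_force: 68.5
```

Emit:
send_rows([
  [[0.002,0,0,0,0,0],[0.003,0,0,0,0,0],[0.004,-0.0005,0,0,0,0],[0.005,-0.0005,0,0,0,0],[0.006,-0.0005,0,0,0,0],[0.007,-0.0005,0,0,0,0],[0.007,-0.0005,0,0,0,0],[0.007,-0.0005,0,0,0,0],[0.007,-0.0005,0,0,0,0],[0.006,-0.0005,0,0,0,0],[0.005,-0.0005,0,0,0,0],[0.005,-0.0005,0,0,0,0],[0.004,0,0,0,0,0],[0.002,0,0,0,0,0],[0,0,0,0,0,0],[0,0,0,0,0,0],[0,0,0,0,0,0]],
])

```text
t: 49.0
tool_pos: [640.6, 107.0, 217.6]
tcp_rot: [[-0.997, 0.075, -0.0], [0.075, 0.997, 0.0], [0.0, 0.0, -1.0]]
force: [-0.7, -0.0, -1.6]
finger_gap: 0.125
grip_force: 68.5
```

Emit:
send_rows([
  [[0,0,-0.002,0,0,0],[0,0,-0.003,0,0,0],[0,0,-0.004,0,0,0],[0,0,-0.004,0,0,0],[0,0,-0.004,0,0,0],[0,0,-0.003,0,0,0],[0,0,-0.003,0,0,0],[0,0,-0.002,0,0,0],[0,0,-0.002,0,0,0],[0,0,-0.002,0,0,0],[0,0,-0.001,0,0,0],[0,0,-0.001,0,0,0],[0,0,-0.001,0,0,0],[0,0,0,0,0,0],[0,0,0,0,0,0]],
])

```text
t: 50.5
tool_pos: [641.0, 106.9, 186.2]
tcp_rot: [[-0.997, 0.075, 0.001], [0.075, 0.997, 0.0], [-0.001, 0.0, -1.0]]
force: [-0.8, 0.5, 1.2]
finger_gap: 0.123
grip_force: 68.8
```

Run:
```python
from h import *
a=capture("scene")
cv2.imwrite("pics/s8.png",cv2.resize(a[110:260,235:385],None,fx=4,fy=4,interpolation=2)[:,:,::-1])
```

```text
(no output)
```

View pics/s8.png

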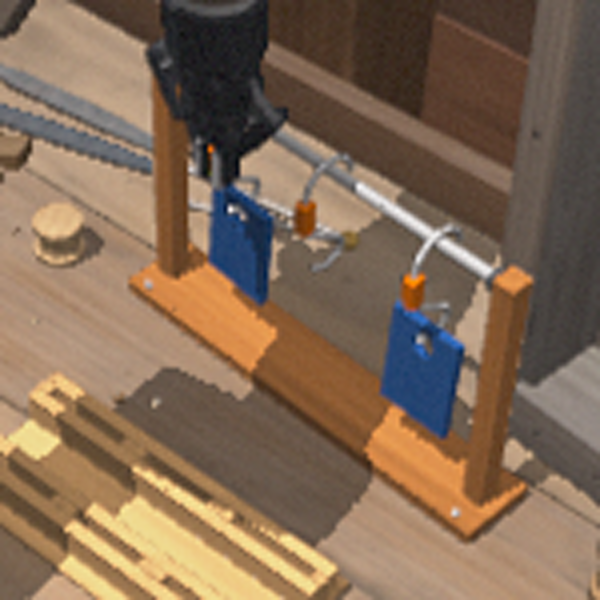

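Both plates hang upright, at crop (240,245) and (422,370), and the spare hook is at (305,215). The load is on the bar, so I'll release and rise.

Emit:
send_rows([
  [[0,0,0,0,0,0],[0,0,0,0,0,0],[0,0,0,0,0,0],[0,0,0,0,0,0]],
], hand=-0.65)

```text
t: 50.95
tool_pos: [640.8, 106.9, 185.3]
tcp_rot: [[-0.997, 0.075, -0.0], [0.075, 0.997, -0.0], [0.0, -0.0, -1.0]]
force: [-0.4, -0.4, 0.5]
finger_gap: 0.175
grip_force: 0.0
```

Emit:
send_rows([
  [[0,0,0,0,0,0],[0,0,0,0,0,0],[0,0,0,0,0,0],[0,0,0,0,0,0],[0,0,0,0,0,0]],
], hand=-0.2)

```text
t: 51.45
tool_pos: [640.8, 106.9, 185.5]
tcp_rot: [[-0.997, 0.075, 0.0], [0.075, 0.997, -0.0], [-0.0, -0.0, -1.0]]
force: [-0.0, -0.0, -0.3]
finger_gap: 0.398
grip_force: 0.0
```

Emit:
send_rows([
  [[0,0,0.004,0,0,0],[0,0,0.008,0,0,0],[0,0,0.01,0,0,0],[0,0,0.01,0,0,0],[0,0,0.012,0,0,0],[0,0,0.012,0,0,0],[0,0,0.012,0,0,0],[0,0,0.012,0,0,0],[0,0,0.012,0,0,0],[0,0,0.012,0,0,0],[-0.015,0,0,0,0,0],[-0.02,0,0,0,0,0],[-0.02,0,0,0,0,0],[-0.02,0,0,0,0,0],[-0.02,0,0,0,0,0],[-0.02,0,0,0,0,0],[-0.02,0,0,0,0,0],[-0.02,0,0,0,0,0],[-0.015,0,0,0,0,0],[0,0,0,0,0,0]],
])

```text
t: 53.45
tool_pos: [469.6, 106.9, 291.1]
tcp_rot: [[-0.997, 0.075, 0.001], [0.075, 0.997, 0.0], [-0.001, 0.0, -1.0]]
force: [0.3, -0.6, 0.1]
finger_gap: 0.399
grip_force: 0.0
```

Emit:
send_rows([
  [[0,0,0,0,0,0],[0,0,0,0,0,0],[0,0,0,0,0,0],[0,0,0,0,0,0],[0,0,0,0,0,0],[0,0,0,0,0,0],[0,0,0,0,0,0],[0,0,0,0,0,0],[0,0,0,0,0,0],[0,0,0,0,0,0],[0,0,0,0,0,0],[0,0,0,0,0,0],[0,0,0,0,0,0],[0,0,0,0,0,0],[0,0,0,0,0,0],[0,0,0,0,0,0],[0,0,0,0,0,0],[0,0,0,0,0,0],[0,0,0,0,0,0],[0,0,0,0,0,0]],
])

```text
t: 55.45
tool_pos: [470.8, 106.9, 289.5]
tcp_rot: [[-0.997, 0.075, 0.0], [0.075, 0.997, 0.0], [-0.0, 0.0, -1.0]]
force: [-0.6, -0.2, 0.2]
finger_gap: 0.397
grip_force: 0.0
```

```bash
python3 blue.py; python3 blue.py
python3 - <<'E'
from h import *
a=capture("scene");b=capture("top")
cv2.imwrite("pics/s9.png",np.hstack([cv2.resize(a[120:345,220:420],None,fx=2,fy=2,interpolation=2),cv2.resize(b[120:345,250:450],None,fx=2,fy=2,interpolation=2)])[:,:,::-1])
E
```

```text
scene blue [287 155  16  30 294] [294.8 169.6]
scene blue [331 186  20  33 399] [340.2 202.2]
top blue [237 149   6   8  26] [239.7 151.5]
top blue [249 150  10   6  39] [252.8 152.1]
top blue [308 153  10  12  90] [311.9 157.9]
top blue [322 154   7  12  56] [325.1 159.1]
top blue [390 238  24  21 307] [402.3 246.4]
scene blue [287 155  16  30 297] [294.8 169.6]
scene blue [331 186  20  33 398] [340.1 202.1]
top blue [237 148   6   9  26] [239.7 151.3]
top blue [249 150  10   6  38] [252.8 152. ]
top blue [308 153   9  11  88] [311.8 158. ]
top blue [321 154   8  12  58] [325.  159.3]
top blue [390 238  24  21 306] [402.4 246.4]
```

View pics/s9.png

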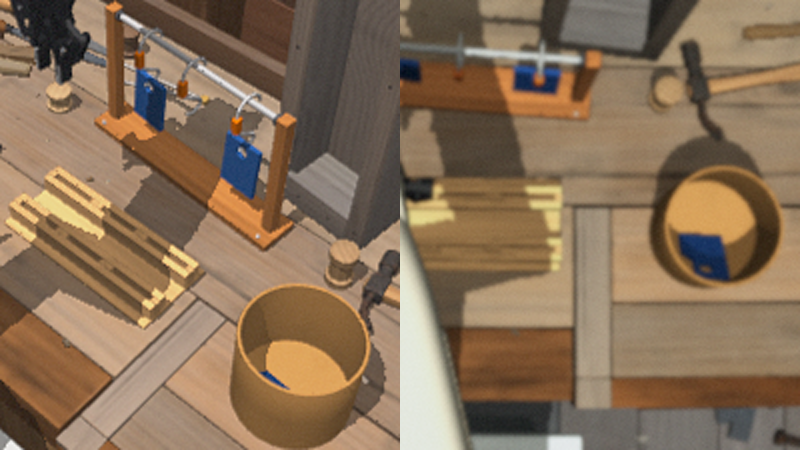

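Both sound plates hang still and the spare hook is on the rail. The snapped plate lies in the upright box (right half, (705,258)), and the spools are in place. I'm handing in.

```bash
python3 -c "
from rig import manip; print(manip.close_job())"
```

```text
the job is handed in; nothing more can be done
None
```

I handed the job in at about 56 s, with no verdict shown: both sound templates hang still on their own S-hooks, the spare hook is on the rail, the snapped template is in the upright scrap box, and the plane and spools were not touched.

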